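# Rack the open spice jar and press its cap on till it clicks

### The job

Stand the open spice jar upright in the one empty hole of the wooden spice rack, right down to the bottom, so that the rack steadies it. Then set its steel cap over the jar's neck and press it straight down until it clicks, keep pressing after the click so that it is fully home, and finish like that: with the gripper still on the cap, pressing it firmly down. Leave the three closed jars and everything else on the worktop where they are.

Things in the scene. Friction and masses are not known exactly. Their poses are not given: they have to be found in the camera images.
- jar: the open spice jar, brown glass, round, standing on the worktop at the start: 114 mm tall over all, straight body 38 mm in diameter up to 89 mm, then a shoulder and a narrow neck. About 0.11 to 0.22 kg. Origin: centre of its underside; z along its axis, upwards.
- jar_rim (a point): centre of the open jar's rim, 114 mm above its underside. The rim is 21 mm wide; below it the neck widens to a 30 mm bead, 9 to 10.5 mm under the rim, over which the cap snaps, and is 25 mm wide below that.
- cap: the jar's steel snap cap, mouth down on the worktop: a round cup 38 mm in diameter, 24 mm high, ribbed side, mouth 32 mm wide, top 4 mm thick; any turn about its axis fits. Home: origin 94 mm above the jar's origin, on the same axis. About 0.05 kg. Origin: centre of its lower edge; z along its axis, upwards.
- cap_tabs (a point): on the cap's axis, 5.5 mm above its lower edge, level with four spring tabs inside. They meet the neck with the cap about 10 mm above home; the push rises to 9 to 15 N, falls away as they snap over the bead 6 to 5 mm above home (the click), and rises again when the inside of the top lands on the rim (home).
- rack: the spice rack, a fixed wooden block 70 mm deep (its x), 300 mm long (its y), 42 mm high, with a row of four round holes along its y at -105, -35, +35 and +105 mm; the holes are 41 mm wide with a small chamfer and 30 mm deep (floor 12 mm above the worktop). Three hold closed jars, the one at y = +35 mm is empty. Origin: centre of its underside; z up.
- bore_floor (a point): centre of the floor of the rack's empty hole, 12 mm above the worktop; axes as the rack's: x across the row, y along the row, z up
- bore_mouth (a point): centre of the mouth of the same empty hole, level with the rack's top, 42 mm above the worktop; axes as the rack's
- closed_a: a closed jar of the same kind in the rack's hole at y = -105 mm, cap on: 38 mm in diameter, 118 mm tall, its top 130 mm above the worktop; origin: centre of its underside
- closed_b: the same, in the hole at y = -35 mm
- closed_c: the same, in the hole at y = +105 mm
- wood_lid: a wooden canister lid lying on the worktop, not for this jar: disc 74 mm in diameter, 20 mm thick, with a knob to 37 mm; origin: centre of its underside
- ramekin: a small cream bowl, 72 mm in diameter, 42 mm high; origin: centre of its underside
- mill: a pale wooden pepper mill, 54 mm in diameter, 157 mm tall; origin: centre of its underside
- oil_bottle: a cream stoneware oil bottle, 72 mm in diameter, 197 mm tall; origin: centre of its underside
- cup: a white cup, 82 mm in diameter, 62 mm high, with a handle reaching 66 mm from its axis; origin: centre of its underside
Mind the look-alikes: they are no part of the job. What is shaped like the closed_b but orange or yellow is not meant.

How it is judged (in metres and radians):
On the way, in this order (a step that is already met when the one before it is completed fails the run):
1. the open jar stands upright in the empty hole, right down (horizontal distance between jar and bore_floor below 0.004 m and z of jar in the frame of bore_floor between -0.004 and 0.003 m and angle between jar's own z axis and vertical below 0.07 rad and contact force between the fingers and jar below 0.5 N), for 0.3 s.
2. the cap has clicked over the bead and is fully home on the jar in the rack (horizontal distance between jar and bore_floor below 0.004 m and z of jar in the frame of bore_floor between -0.004 and 0.003 m and angle between jar's own z axis and vertical below 0.07 rad and z of cap in the frame of jar between 0.09 and 0.0955 m and horizontal distance between cap and jar below 0.004 m and angle between the z axis of cap and the z axis of jar, either way round below 0.07 rad), for 0.2 s.
At the end, for the whole second after the job is handed in: Jar upright on the hole's floor (4 mm, 3 mm, 0.07 rad); cap home on it (1.5 mm in height, 4 mm, 0.07 rad); fingers on the cap, 5 N or more pressing cap on jar and jar on rack through the last second; closed jars within 20 mm and upright, other things within 30 mm of their places (all of step 2 and contact force between cap and jar above 5 N and contact force between jar and rack above 5 N and contact force between the fingers and cap above 3 N and linear speed of each of jar, cap below 0.02 m/s and angle between each of closed_a, closed_b, closed_c's own z axis and vertical below 0.2 rad and distance of each of closed_a, closed_b, closed_c from where it was at the start of the episode below 0.02 m and distance of each of wood_lid, ramekin, mill, oil_bottle, cup from where it was at the start of the episode below 0.03 m); the arm keeps its last pose, push and grip.
It fails at once if a closed jar in the rack is knocked or pulled out (distance of any of closed_a, closed_b, closed_c from where it was at the start of the episode above 0.02 m or angle between any of closed_a, closed_b, closed_c's own z axis and vertical above 0.2 rad).
It fails at once if one of the other things on the worktop is pushed away (distance of any of wood_lid, ramekin, mill, oil_bottle, cup from where it was at the start of the episode above 0.03 m).
It fails at once if the open jar is knocked over (angle between jar's own z axis and vertical above 0.8 rad).
It also fails if it takes over 72 s, if anything falls off the work surface, if the arm or the gripper's body presses on something with over 40 N, if the wrist force passes 120 N, or if a joint passes its speed limit or range.

### The arm

A 7-joint arm with a two-finger parallel gripper is mounted at the origin on the work surface. World frame = base frame: x ahead of the robot, y to its left, z up, the work surface at z = 0. Lengths are in mm, angles in degrees, forces in N, time in s.
With the tool pointing down it reaches from about 400 to 850 mm from the base axis. Payload 4.5 kg.
Tool frame: the origin (TCP) lies at the very end of the fingers, on their centre line; the grasp point (between the pads) lies 19 mm behind it; z points along the fingers, y is the line along which they close (so a half turn about z gives the same grasp; the last joint's range is limited). The gripper opens to 85 mm and grips with 20 to 120 N. Pads are 22 mm wide; open, the fingers measure 114 mm over their backs; the gripper's body (76 mm by 85 mm) begins 54 mm behind the grasp point. The pads swing forward as they close: fully open they stand 13 mm farther back than shut.
Start: joints at [-69.683, 39.483, -11.15, 89.685, 9.013, 51.709, -12.324], TCP at [197.06, 593.146, 231.317] pointing down, gripper open.
Joint ranges: [-172.22, 172.22], [-26.19, 119.32], [-84.43, 86.54], [7.71, 146.69], [-57.33, 237.33], [2.42, 119.75], [-152.13, 152.13]. Speed limits (degrees/s): [147.25, 147.25, 180, 180, 180, 180, 180].

### API

Orientations are given as [roll, pitch, yaw] about the fixed x, y, z axes, in that order (R = Rz(yaw) Ry(pitch) Rx(roll)).
In Python, from plant import env, viewer, workorder gives the robot as it stands.
- The arm moves only by the tool arm_command, never from a script. Its argument "commands" is a list of rows, each an object with "xyz": the shift along the tool's x, y, z in mm, a list of three; "rotation": the turn, a rotation vector about the tool's x, y, z in degrees, a list of three; "jaw": the finger opening in mm, from 0 to 85.4. In form: [{"xyz": [x, y, z], "rotation": [ax, ay, az], "jaw": jaw}, ...]. A call has 1 to 12 rows; each row is the pose to reach, as a shift and turn from the pose commanded when the call began, along the tool's axes at that moment; what a row does not reach only later rows make up. A row lasts 1/12 s, in which the tool goes at most 41.7 mm and 7.16 degrees, less where a joint would pass 70% of its speed; a pose out of reach is approached as far as the arm can. A call with a gripper value outside its range is refused whole. The fingers move at their own pace and stop on an object; the grip force is fixed at half the most. Time passes only in rows, so rows that repeat a pose let the fingers close. It gives the time, the measured TCP pose, the force, the opening and the grip force at its end, in the units of the state.
- env.get_state(): the state, without advancing time (a new reading comes with each control period).
- viewer.camera(name): name is "side" or "top"; returns a dict with "frame" (384x512x3 uint8, red, green, blue), "vfov" (degrees; the focal length in pixels is half the picture's height over the tangent of half this angle, whatever the lens; pixels are square), "cx", "cy" (the principal point, pixels), "eye" and "rotation" of the camera in the world. Camera axes: x right, y up, looking along -z (the intrinsics and any distortion apply to the point x, -y, -z); pixel columns grow to the right and rows downward; lengths in mm; the calibration is good to about 2 mm. A picture is of the moment at which its call begins. There is no depth.
- workorder.job_done(): hands the job in; it is judged then, once.
The state is a dict: "t": time; "qpos": joint angles; "qd": joint speeds; "joint_torque": joint torques, N m; "ee_pos": TCP position; "ee_rot": TCP orientation; "wrist_force": force on the tool from outside, world axes, zero at the start; "ft_torque": the same for the moment, N m; "width": opening from 0.0 (shut) to 1.0 (fully open); "grip_force": force on a finger pad.
Only numpy, scipy, OpenCV 4.12 (cv2) and the standard library are available. Lean on these libraries where they do the work, as an engineer would, in place of code of your own. Each camera call takes 0.05 s, during which the arm holds its last target. There are 200 camera calls.

## Working session

There is one attempt and no reset: what is moved stays moved. The work goes in short steps, Python scripts to look and compute and a tool call to move; the robot and the scene stay as the last step left them, time stands still between calls to the robot, and variables do not carry over. Pictures are saved under pics/ and viewed, at most 10 in all, crops included, and the job is handed in when it is done.

Besides the shell and the picture viewer there is one more tool, called by a JSON object that holds its "method" and its "body", one argument or row to a line. arm_command: Moves the arm, as the interface text tells. Its arguments: {"type":"object","properties":{"commands":{"type":"array"}},"required":["commands"]}

```bash
mkdir -p pics; cat > h.py <<'E'
import numpy as np, cv2
from plant import env, viewer, workorder
def snap(n,f):
    c=viewer.camera(n); cv2.imwrite(f'pics/{f}.png',c['frame'][:,:,::-1]); np.save(f'pics/{f}.npy',c,allow_pickle=True); return c
def load(f): return np.load(f'pics/{f}.npy',allow_pickle=True).item()
def foc(c): return c['frame'].shape[0]/2/np.tan(np.radians(c['vfov'])/2)
def ray(c,u,v):
    f=foc(c); d=np.array([(u-c['cx'])/f,-(v-c['cy'])/f,-1.]); R=np.array(c['rotation']); return np.array(c['eye']),R@d
def onz(c,u,v,z):
    e,d=ray(c,u,v); return e+d*(z-e[2])/d[2]
def proj(c,p):
    q=np.array(c['rotation']).T@(np.array(p)-c['eye']); f=foc(c); return c['cx']+f*q[0]/-q[2], c['cy']-f*q[1]/-q[2]
def tri(r1,r2):
    (a,d),(b,e)=r1,r2; s=np.linalg.lstsq(np.c_[d,-e],b-a,rcond=None)[0]; p,q=a+d*s[0],b+e*s[1]; return (p+q)/2,np.linalg.norm(p-q)
E
python3 - <<'E'
from h import *
for n in('side','top'):
    c=snap(n,n+'0'); print({k:v for k,v in c.items() if k!='frame'})
a=[cv2.imread(f'pics/{n}0.png') for n in('side','top')]
print(env.get_state())
E
```

```text
{'vfov': 54.6527785178856, 'cx': 255.16709125647202, 'cy': 191.17772588900866, 'eye': array([ 249.83862166, -750.7195989 ,  859.48413187]), 'rotation': array([ 46.53859167,   0.30792915, -25.17901729])}
{'vfov': 44.69965187866782, 'cx': 256.7438247319543, 'cy': 197.17091445861104, 'eye': array([ 446.1004965 ,  -26.21762932, 1336.00161779]), 'rotation': array([  6.38778128,   1.31605343, -90.7555907 ])}
{'t': 0.1, 'qpos': array([-69.68223391,  39.53022944, -11.1431138 ,  89.73939299,
         9.01446768,  51.70997   , -12.3239984 ]), 'qd': array([ 0.00586058, -0.08029104, -0.06504609, -0.13020855,  0.01185832,
       -0.04952295,  0.07782748]), 'joint_torque': array([-3.85784559e-03, -5.40608025e+01, -1.27175286e+00, -1.58986956e+01,
        9.34422773e-03,  4.42971708e-03,  2.33198813e-05]), 'ee_pos': array([196.96943514, 592.52815116, 230.54094095]), 'ee_rot': array([-1.79902774e+02,  9.76231664e-03,  1.61623139e+02]), 'wrist_force': array([ 0.04673509, -0.62129751, -0.6602226 ]), 'ft_torque': array([0.03266944, 0.0407755 , 0.0102693 ]), 'grip_force': 0.0, 'width': 0.9974560354371654}
```

View pics/side0.png

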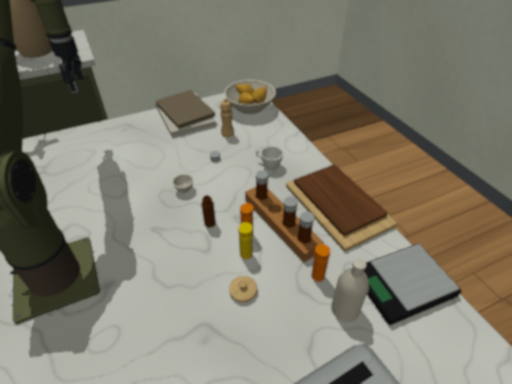

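View pics/top0.png

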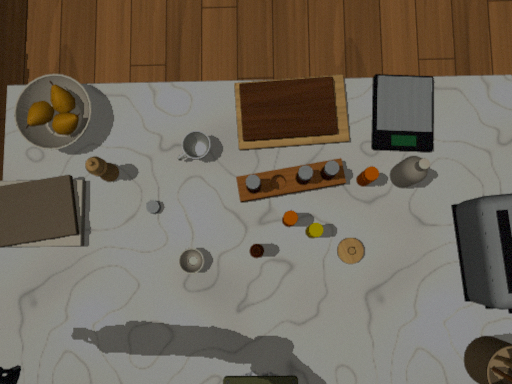

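The side view shows the brown open jar at (208,211), the cap at (215,156) and the rack running from (250,190) to (320,250). In the top view the jar is at (257,250), the cap at (154,207) and the empty hole near (280,182). Next I segment and measure.

```bash
cat >> h.py <<'E'
from scipy.spatial.transform import Rotation as Ro
_l=load
def fix(c):
    if np.ndim(c['rotation'])==1: c['rotation']=Ro.from_euler('xyz',c['rotation'],degrees=True).as_matrix()
    return c
def load(f): return fix(_l(f))
E
python3 - <<'E'
from h import *
s,t=load('side0'),load('top0')
def crop(c,x0,y0,x1,y1,k): return cv2.resize(c['frame'][y0:y1,x0:x1,::-1],None,fx=k,fy=k,interpolation=cv2.INTER_CUBIC)
A=crop(t,140,150,360,275,3.6); B=crop(s,165,140,335,270,3.6)
cv2.imwrite('pics/cropT.png',crop(t,140,150,360,270,3.6)); cv2.imwrite('pics/cropS.png',crop(s,190,140,340,260,5))
# rough
for n,(a,b) in dict(jar=((208,211),(257,250)),cap=((215,156),(154,207))).items(): print(n,tri(ray(s,*a),ray(t,*b)))
# masks
for n,c,w in(('jarT',t,(240,235,275,265)),('jarS',s,(195,190,222,232))):
    x0,y0,x1,y1=w; hsv=cv2.cvtColor(c['frame'],cv2.COLOR_RGB2HSV)[y0:y1,x0:x1]
    m=((hsv[...,1]>120)).astype(np.uint8)
    ct=max(cv2.findContours(m,0,1)[0],key=cv2.contourArea)
    print(n,cv2.minAreaRect(ct),cv2.boundingRect(ct),(x0,y0))
E
```

```text
jar (array([444.3619563 ,   2.71405958,  54.22271542]), np.float64(1.3025189469485274))
cap (array([572.18763726, 296.6634381 ,  10.82029723]), np.float64(2.0542559352655103))
jarT ((16.5, 15.0), (12.0, 13.0), 90.0) (10, 9, 14, 13) (240, 235)
jarS ((12.939998626708984, 21.080001831054688), (28.708538055419922, 8.626703262329102), 81.8698959350586) (8, 7, 11, 29) (195, 190)
```

View pics/cropT.png

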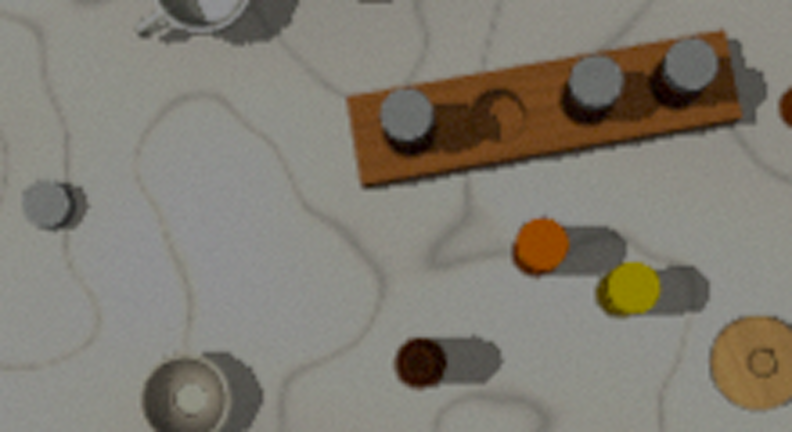

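View pics/cropS.png

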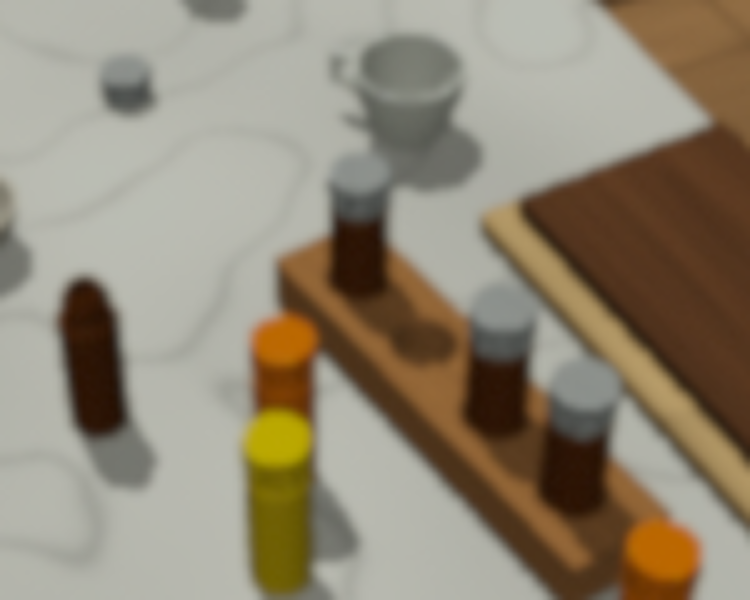

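The top crop shows the loose cap's top at crop (47,204), the jar rim at (420,361), the closed caps at (407,116), (596,82) and (690,65), and the empty hole near (499,114). The side crop shows the loose cap's top at (128,70), the jar's top at (85,285), the closed cap tops at (362,173), (503,306) and (585,383), and the hole at (425,340).

```bash
python3 - <<'E'
from h import *
s,t=load('side0'),load('top0')
T=lambda X,Y:((X+.5)/3.6-.5+140,(Y+.5)/3.6-.5+150)
S=lambda X,Y:((X+.5)/5-.5+190,(Y+.5)/5-.5+140)
P={'cap':((128,70),(47,204)),'jar':((85,287),(421,361)),'c':((362,173),(407,116)),'b':((503,306),(596,82)),'a':((585,383),(690,65)),'bore':((425,340),(499,114))}
for n,(a,b) in P.items():
    p,e=tri(ray(s,*S(*a)),ray(t,*T(*b))); z={'cap':24,'jar':114,'bore':42}.get(n,130)
    print(n,p.round(1),round(e,1),'top@z',onz(t,*T(*b),z).round(1),'side@z',onz(s,*S(*a),z).round(1))
# subpixel masks in top view
k=8
big=cv2.resize(t['frame'],None,fx=k,fy=k,interpolation=cv2.INTER_CUBIC); hsv=cv2.cvtColor(big,cv2.COLOR_RGB2HSV)
def blob(u,v,r,f,z):
    x0,y0=int((u-r)*k),int((v-r)*k);w=hsv[y0:y0+2*r*k,x0:x0+2*r*k]
    m=f(w).astype(np.uint8); n,l,st,ce=cv2.connectedComponentsWithStats(m); i=l[r*k,r*k]
    ct=max(cv2.findContours((l==i).astype(np.uint8),0,1)[0],key=cv2.contourArea)
    (cx,cy),rad=cv2.minEnclosingCircle(ct); u,v=(cx+x0+.5)/k-.5,(cy+y0+.5)/k-.5
    print(st[i],round(2*rad/k,1),(round(u,2),round(v,2)),onz(t,u,v,z).round(1)); return onz(t,u,v,z)
q=[]
for n in 'cba': q.append(blob(*T(*P[n][1]),13,lambda w:(w[...,1]<90)&(w[...,2]>85),130))
q=np.array(q); d=(q[0]-q[2])/210; print('bore est',q[0]-70*d, q[1]+70*d,'spacing',np.linalg.norm(q[0]-q[2]),np.linalg.norm(q[0]-q[1]),'yaw(y axis)',np.degrees(np.arctan2(-d[0],d[1])))
hs=cv2.cvtColor(t['frame'],cv2.COLOR_RGB2HSV)
print('bg',t['frame'][200,180],t['frame'][207,153],t['frame'][250,257])
# rack outline
m=((hsv[...,1]>110)&(hsv[...,0]<25)).astype(np.uint8)[150*k:205*k,232*k:350*k]
m=cv2.morphologyEx(m,cv2.MORPH_CLOSE,np.ones((9,9)))
ct=max(cv2.findContours(m,0,1)[0],key=cv2.contourArea)
b=cv2.boxPoints(cv2.minAreaRect(ct)); b=(b+[232*k,150*k]+np.array([.5,.5]))/k-.5
for u,v in b: print('corner',onz(t,u,v,42).round(1))
E
```

```text
cap [573.8 297.9  20.5] 3.0 top@z [572.  297.5  24. ] side@z [573.9 293.2  24. ]
jar [445.1   2.4 112.6] 0.3 top@z [445.3   2.3 114. ] side@z [444.6   1.  114. ]
c [623.8   9.3 126.9] 3.1 top@z [621.9   9.7 130. ] side@z [623.8   5.7 130. ]
b [ 645.3 -127.9  128.4] 1.2 top@z [ 644.5 -127.6  130. ] side@z [ 645.  -129.5  130. ]
a [ 657.1 -196.6  127. ] 1.6 top@z [ 655.8 -195.8  130. ] side@z [ 656.2 -199.   130. ]
bore [635.4 -59.3  41.5] 0.5 top@z [635.1 -59.1  42. ] side@z [635.4 -59.8  42. ]
[    0     0   208   160 19049] 28.3 (252.12, 174.1) [642.4  11.  130. ]
[    0     0   208   159 19136] 28.2 (304.62, 164.6) [ 665.2 -126.6  130. ]
[    0     0   208   161 19928] 28.5 (330.75, 160.15) [ 675.8 -195.   130. ]
bore est [653.51432998 -57.67225457 130.        ] [654.05502353 -57.92804985 130.        ] spacing 208.65323998291498 139.44208078608077 yaw(y axis) 9.211459909086573
bg [139 141 135] [108 110 108] [40 14  2]
corner [650.9  60.   42. ]
corner [ 698.9 -237.7   42. ]
corner [ 626.3 -247.8   42. ]
corner [578.5  48.   42. ]
```

```bash
cat >> h.py <<'E'
def mv(a,b):
    "a,b=(x,y,z,yaw) world, tool down -> tool shift, turn about tool z"
    R=Ro.from_euler('xyz',[180,0,a[3]],degrees=True).as_matrix(); d=R.T@(np.array(b[:3])-a[:3])
    print(b,'xyz',d.round(1),'rz',round(a[3]-b[3],1),'len',np.linalg.norm(d).round(1))
E
python3 - <<'E'
from h import *
a=(197.06,593.15,231.3,161.6); b=(420,330,231.3,131.6); c=(445,2.2,231.3,99.2)
mv(a,b); mv(b,c); mv(c,(445,2.2,53,99.2)); mv(c,(634.5,-59.2,231.3,99.2))
E
```

```text
(420, 330, 231.3, 131.6) xyz [-294.6 -179.3   -0. ] rz 30.0 len 344.9
(445, 2.2, 231.3, 99.2) xyz [-261.7 -198.9   -0. ] rz 32.4 len 328.8
(445, 2.2, 53, 99.2) xyz [  0.   -0.  178.3] rz 0.0 len 178.3
(634.5, -59.2, 231.3, 99.2) xyz [-90.9 177.2   0. ] rz 0.0 len 199.2
```

{"method": "arm_command", "body": {
  "commands": [
    {"xyz": [-29, -18, 0], "rotation": [0, 0, 3], "jaw": 85},
    {"xyz": [-59, -36, 0], "rotation": [0, 0, 6], "jaw": 85},
    {"xyz": [-88, -54, 0], "rotation": [0, 0, 9], "jaw": 85},
    {"xyz": [-118, -72, 0], "rotation": [0, 0, 12], "jaw": 85},
    {"xyz": [-147, -90, 0], "rotation": [0, 0, 15], "jaw": 85},
    {"xyz": [-177, -108, 0], "rotation": [0, 0, 18], "jaw": 85},
    {"xyz": [-206, -126, 0], "rotation": [0, 0, 21], "jaw": 85},
    {"xyz": [-236, -143, 0], "rotation": [0, 0, 24], "jaw": 85},
    {"xyz": [-265, -161, 0], "rotation": [0, 0, 27], "jaw": 85},
    {"xyz": [-294.6, -179.3, 0], "rotation": [0, 0, 30], "jaw": 85},
    {"xyz": [-294.6, -179.3, 0], "rotation": [0, 0, 30], "jaw": 85}
  ]
}}

```text
t: 1.02
ee_pos: [425.7, 322.0, 231.0]
ee_rot: [-179.9, 0.4, 130.8]
wrist_force: [0.3, -1.0, -0.4]
width: 0.995
grip_force: 0.0
```

{"method": "arm_command", "body": {
  "commands": [
    {"xyz": [-29, -22, 0], "rotation": [0, 0, 4], "jaw": 85},
    {"xyz": [-58, -44, 0], "rotation": [0, 0, 8], "jaw": 85},
    {"xyz": [-87, -66, 0], "rotation": [0, 0, 12], "jaw": 85},
    {"xyz": [-116, -88, 0], "rotation": [0, 0, 16], "jaw": 85},
    {"xyz": [-145, -110, 0], "rotation": [0, 0, 20], "jaw": 85},
    {"xyz": [-174, -132, 0], "rotation": [0, 0, 24], "jaw": 85},
    {"xyz": [-203, -154, 0], "rotation": [0, 0, 28], "jaw": 85},
    {"xyz": [-232, -176, 0], "rotation": [0, 0, 32.4], "jaw": 85},
    {"xyz": [-261.7, -198.9, 0], "rotation": [0, 0, 32.4], "jaw": 85},
    {"xyz": [-261.7, -198.9, 0], "rotation": [0, 0, 32.4], "jaw": 85},
    {"xyz": [-261.7, -198.9, 0], "rotation": [0, 0, 32.4], "jaw": 85}
  ]
}}

```text
t: 1.93
ee_pos: [445.0, -0.2, 231.2]
ee_rot: [-180.0, 0.0, 98.9]
wrist_force: [1.5, 0.7, 0.7]
width: 0.997
grip_force: 0.0
```

{"method": "arm_command", "body": {
  "commands": [
    {"xyz": [0, 0, 15], "rotation": [0, 0, 0], "jaw": 85},
    {"xyz": [0, 0, 30], "rotation": [0, 0, 0], "jaw": 85},
    {"xyz": [0, 0, 45], "rotation": [0, 0, 0], "jaw": 85},
    {"xyz": [0, 0, 60], "rotation": [0, 0, 0], "jaw": 85},
    {"xyz": [0, 0, 75], "rotation": [0, 0, 0], "jaw": 85},
    {"xyz": [0, 0, 80], "rotation": [0, 0, 0], "jaw": 85},
    {"xyz": [0, 0, 80], "rotation": [0, 0, 0], "jaw": 85},
    {"xyz": [0, 0, 80], "rotation": [0, 0, 0], "jaw": 85}
  ]
}}

```text
t: 2.6
ee_pos: [445.3, 3.3, 151.4]
ee_rot: [-180.0, -0.0, 99.3]
wrist_force: [0.2, -0.5, 0.4]
width: 0.995
grip_force: 0.0
```

```bash
python3 - <<'E'
from h import *
st=env.get_state(); print(st['ee_pos'],st['ee_rot'])
s=fix(snap('side','s1')); t=fix(snap('top','t1'))
f=lambda c,x0,y0,x1,y1,k: cv2.resize(c['frame'][y0:y1,x0:x1,::-1],None,fx=k,fy=k,interpolation=cv2.INTER_CUBIC)
cv2.imwrite('pics/c1.png',np.hstack([f(s,160,130,240,240,5),f(t,217,200,297,310,5)]))
E
```

```text
[445.29029746   3.3120841  151.40235459] [-1.79990684e+02 -2.90290341e-02  9.93141914e+01]
```

View pics/c1.png

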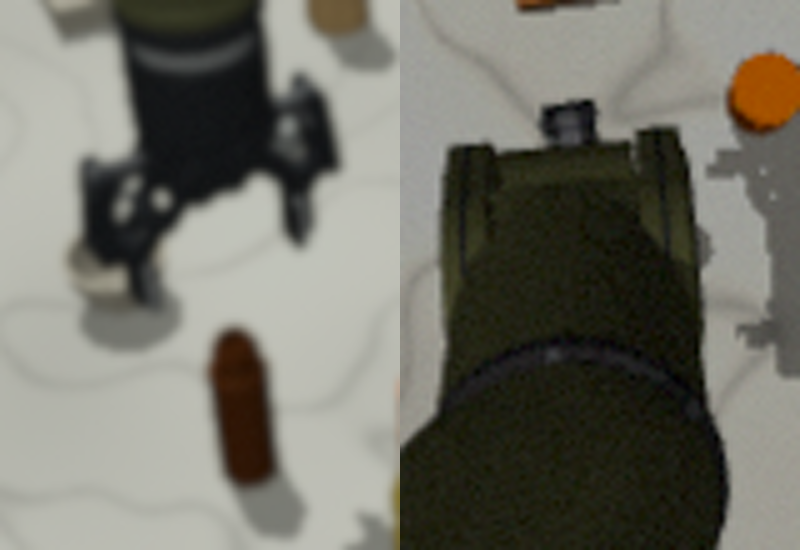

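The combined crop shows the fingertips at side crop (148,300) and (298,240), straddling the line of the jar axis (rim at 233,335). So the gripper is centred and I can descend and grasp.

{"method": "arm_command", "body": {
  "commands": [
    {"xyz": [0, 0, 20], "rotation": [0, 0, 0], "jaw": 85},
    {"xyz": [0, 0, 40], "rotation": [0, 0, 0], "jaw": 85},
    {"xyz": [0, 0, 60], "rotation": [0, 0, 0], "jaw": 85},
    {"xyz": [0, 0, 80], "rotation": [0, 0, 0], "jaw": 85},
    {"xyz": [0, 0, 92], "rotation": [0, 0, 0], "jaw": 85},
    {"xyz": [0, 0, 98], "rotation": [0, 0, 0], "jaw": 85},
    {"xyz": [0, 0, 98], "rotation": [0, 0, 0], "jaw": 85},
    {"xyz": [0, 0, 98], "rotation": [0, 0, 0], "jaw": 60},
    {"xyz": [0, 0, 98], "rotation": [0, 0, 0], "jaw": 50},
    {"xyz": [0, 0, 98], "rotation": [0, 0, 0], "jaw": 44},
    {"xyz": [0, 0, 98], "rotation": [0, 0, 0], "jaw": 40},
    {"xyz": [0, 0, 98], "rotation": [0, 0, 0], "jaw": 30}
  ]
}}

```text
t: 3.7
ee_pos: [445.7, 2.4, 54.2]
ee_rot: [179.9, 0.0, 99.2]
wrist_force: [-0.4, 0.8, 5.1]
width: 0.432
grip_force: 59.4
```

{"method": "arm_command", "body": {
  "commands": [
    {"xyz": [0, 0, 0], "rotation": [0, 0, 0], "jaw": 30},
    {"xyz": [0, 0, 0], "rotation": [0, 0, 0], "jaw": 30},
    {"xyz": [0, 0, 0], "rotation": [0, 0, 0], "jaw": 30},
    {"xyz": [0, 0, 0], "rotation": [0, 0, 0], "jaw": 30},
    {"xyz": [0, 0, -15], "rotation": [0, 0, 0], "jaw": 30},
    {"xyz": [0, 0, -35], "rotation": [0, 0, 0], "jaw": 30},
    {"xyz": [0, 0, -65], "rotation": [0, 0, 0], "jaw": 30},
    {"xyz": [0, 0, -95], "rotation": [0, 0, 0], "jaw": 30},
    {"xyz": [0, 0, -125], "rotation": [0, 0, 0], "jaw": 30},
    {"xyz": [0, 0, -150], "rotation": [0, 0, 0], "jaw": 30},
    {"xyz": [0, 0, -155], "rotation": [0, 0, 0], "jaw": 30},
    {"xyz": [0, 0, -155], "rotation": [0, 0, 0], "jaw": 30}
  ]
}}

```text
t: 4.7
ee_pos: [446.2, 2.4, 209.9]
ee_rot: [179.8, 0.0, 99.2]
wrist_force: [-0.0, -0.9, -0.9]
width: 0.426
grip_force: 60.3
```

{"method": "arm_command", "body": {
  "commands": [
    {"xyz": [-9, 18, 0], "rotation": [0, 0, 0], "jaw": 30},
    {"xyz": [-22, 43, 0], "rotation": [0, 0, 0], "jaw": 30},
    {"xyz": [-35, 68, 0], "rotation": [0, 0, 0], "jaw": 30},
    {"xyz": [-48, 93, 0], "rotation": [0, 0, 0], "jaw": 30},
    {"xyz": [-61, 118, 0], "rotation": [0, 0, 0], "jaw": 30},
    {"xyz": [-74, 143, 0], "rotation": [0, 0, 0], "jaw": 30},
    {"xyz": [-85, 165, 0], "rotation": [0, 0, 0], "jaw": 30},
    {"xyz": [-90.9, 177.2, 0], "rotation": [0, 0, 0], "jaw": 30},
    {"xyz": [-90.9, 177.2, 0], "rotation": [0, 0, 0], "jaw": 30},
    {"xyz": [-90.9, 177.2, 0], "rotation": [0, 0, 0], "jaw": 30},
    {"xyz": [-90.9, 177.2, 0], "rotation": [0, 0, 0], "jaw": 30},
    {"xyz": [-90.9, 177.2, 0], "rotation": [0, 0, 0], "jaw": 30}
  ]
}}

```text
t: 5.7
ee_pos: [633.1, -58.3, 207.4]
ee_rot: [-179.8, -0.1, 99.3]
wrist_force: [-0.3, 0.6, 0.2]
width: 0.429
grip_force: 60.4
```

{"method": "arm_command", "body": {
  "commands": [
    {"xyz": [0, 0, 20], "rotation": [0, 0, 0], "jaw": 30},
    {"xyz": [0, 0, 40], "rotation": [0, 0, 0], "jaw": 30},
    {"xyz": [0, 0, 60], "rotation": [0, 0, 0], "jaw": 30},
    {"xyz": [0, 0, 75], "rotation": [0, 0, 0], "jaw": 30},
    {"xyz": [0, 0, 85], "rotation": [0, 0, 0], "jaw": 30},
    {"xyz": [0, 0, 85], "rotation": [0, 0, 0], "jaw": 30},
    {"xyz": [0, 0, 85], "rotation": [0, 0, 0], "jaw": 30},
    {"xyz": [0, 0, 85], "rotation": [0, 0, 0], "jaw": 30},
    {"xyz": [0, 0, 85], "rotation": [0, 0, 0], "jaw": 30}
  ]
}}

```text
t: 6.45
ee_pos: [635.6, -59.0, 124.6]
ee_rot: [179.9, 0.0, 99.2]
wrist_force: [-0.4, 0.4, -1.7]
width: 0.429
grip_force: 60.4
```

```bash
python3 - <<'E'
from h import *
st=env.get_state(); print(st['ee_pos'],st['ee_rot'],st['wrist_force'])
s=fix(snap('side','s2'));t=fix(snap('top','t2')); s0=load('side0')
f=lambda c,x0,y0,x1,y1,k: cv2.resize(c['frame'][y0:y1,x0:x1,::-1],None,fx=k,fy=k,interpolation=cv2.INTER_CUBIC)
cv2.imwrite('pics/c2.png',np.hstack([f(s,235,150,315,250,5),f(t,240,130,320,230,5)]))
E
```

```text
[635.57959239 -59.03932864 124.58132363] [1.79864155e+02 2.56950913e-02 9.92175255e+01] [-0.38662654  0.38136673 -1.66601595]
```

View pics/c2.png

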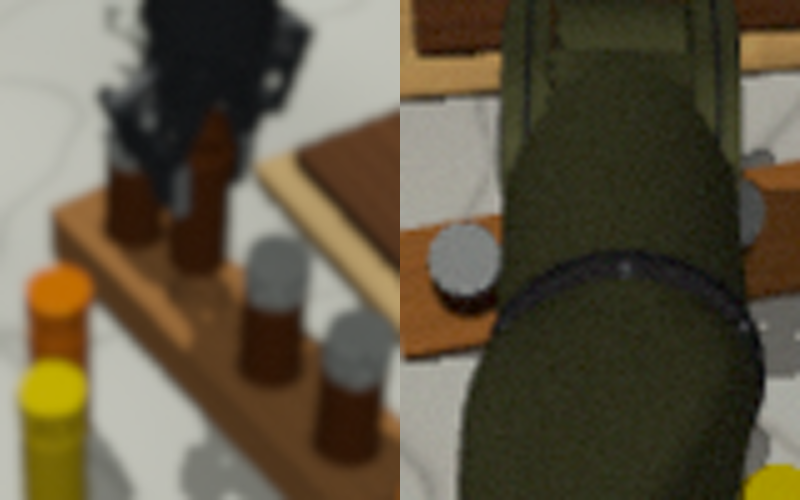

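In the side view the held jar hangs upright over the empty hole, its base edge at crop (197,275). The top view is blocked by the arm. I'll check the jar's base silhouette against its prediction.

```bash
python3 - <<'E'
from h import *
def outline(c,x,y,z):
    a=np.linspace(0,6.28,200); q=np.array([proj(c,(x+19*np.cos(b),y+19*np.sin(b),z)) for b in a]); return q
for name,c,p,w,rows in(('start',load('side0'),(445.2,2.3,0),(195,185,225,235),(218,216,214)),('held',load('s2'),(635.5,-59,71.3),(262,175,285,210),(202,200,198,196))):
    q=outline(c,*p); print(name,'pred u',q[:,0].min(),q[:,0].max(),'bottom v',q[:,1].max(), 'ctr',proj(c,p))
    hsv=cv2.cvtColor(c['frame'],cv2.COLOR_RGB2HSV); V=c['frame'].astype(float)
    for r in rows:
        # edges of dark red-brown region along the row, subpixel from blue/green channel steps
        g=V[r,w[0]:w[2],1]; h=np.repeat(0,0)
        print(r,g.astype(int).tolist())
    u=int(round(proj(c,p)[0])); print('col',u,V[190:235,u,1].astype(int).tolist(),V[190:235,u,0].astype(int).tolist())
    mid,up=proj(c,p),proj(c,(p[0],p[1],p[2]+60)); print('axis slope du/dv',(up[0]-mid[0])/(up[1]-mid[1]))
E
```

```text
start pred u 203.95775106830214 216.31325502265355 bottom v 227.75881004668264 ctr (np.float64(210.14184371768715), np.float64(223.08396569820556))
218 [181, 181, 181, 182, 182, 182, 177, 158, 118, 64, 29, 20, 19, 21, 20, 19, 18, 20, 31, 74, 129, 165, 179, 183, 183, 183, 183, 183, 183, 183]
216 [181, 181, 181, 182, 182, 182, 175, 153, 104, 50, 24, 19, 19, 20, 20, 18, 18, 18, 36, 84, 138, 171, 182, 183, 183, 183, 183, 183, 183, 183]
214 [181, 181, 182, 182, 182, 180, 169, 140, 88, 39, 22, 20, 19, 19, 19, 20, 18, 21, 46, 93, 143, 172, 181, 182, 182, 182, 182, 182, 181, 182]
col 210 [188, 187, 187, 186, 182, 169, 144, 109, 76, 54, 41, 28, 20, 20, 21, 23, 23, 22, 18, 19, 19, 18, 19, 19, 20, 19, 18, 19, 19, 19, 20, 19, 19, 19, 19, 24, 44, 77, 103, 114, 117, 118, 119, 122, 130] [186, 186, 186, 185, 181, 170, 148, 116, 87, 69, 59, 50, 42, 41, 44, 48, 49, 46, 42, 41, 42, 40, 41, 41, 41, 41, 41, 42, 42, 42, 43, 42, 42, 42, 42, 45, 57, 82, 104, 113, 116, 117, 118, 120, 129]
axis slope du/dv 0.1330684278456893
held pred u 268.47646628211277 281.14704295704996 bottom v 205.1676826312759 ctr (np.
[... 181 characters left out ...]
 58, 56, 46, 32, 21, 22, 22, 22, 21, 21, 21, 21, 26, 56, 104, 146, 167, 164, 143]
198 [27, 27, 28, 32, 39, 44, 39, 28, 21, 22, 22, 21, 22, 23, 22, 21, 26, 52, 102, 148, 173, 178, 168]
196 [22, 22, 21, 20, 24, 31, 32, 26, 22, 22, 21, 22, 20, 20, 22, 21, 25, 49, 99, 147, 175, 183, 183]
col 275 [22, 22, 22, 20, 22, 22, 20, 21, 23, 21, 21, 23, 22, 23, 28, 43, 54, 58, 56, 57, 59, 63, 68, 70, 66, 64, 64, 63, 64, 62, 62, 62, 61, 58, 56, 53, 53, 53, 55, 56, 62, 79, 103, 128, 148] [47, 47, 48, 47, 47, 48, 46, 47, 47, 47, 47, 47, 46, 48, 53, 70, 83, 87, 85, 85, 88, 93, 101, 103, 98, 95, 95, 95, 95, 93, 93, 92, 90, 87, 83, 80, 79, 80, 81, 82, 85, 94, 111, 131, 149]
axis slope du/dv -0.04374639378279884
```

{"method": "arm_command", "body": {
  "commands": [
    {"xyz": [0, 0.4, 8], "rotation": [0, 0, 0], "jaw": 30},
    {"xyz": [0, 0.4, 16], "rotation": [0, 0, 0], "jaw": 30},
    {"xyz": [0, 0.4, 24], "rotation": [0, 0, 0], "jaw": 30},
    {"xyz": [0, 0.4, 27], "rotation": [0, 0, 0], "jaw": 30},
    {"xyz": [0, 0.4, 29], "rotation": [0, 0, 0], "jaw": 30},
    {"xyz": [0, 0.4, 31], "rotation": [0, 0, 0], "jaw": 30},
    {"xyz": [0, 0.4, 33], "rotation": [0, 0, 0], "jaw": 30},
    {"xyz": [0, 0.4, 35], "rotation": [0, 0, 0], "jaw": 30},
    {"xyz": [0, 0.4, 35], "rotation": [0, 0, 0], "jaw": 30},
    {"xyz": [0, 0.4, 35], "rotation": [0, 0, 0], "jaw": 30}
  ]
}}

```text
t: 7.38
ee_pos: [635.5, -59.0, 88.3]
ee_rot: [179.9, 0.0, 99.2]
wrist_force: [2.4, -1.5, -1.9]
width: 0.423
grip_force: 60.2
```

No upward force with the base about 8 mm below the rack top, so the jar is in the hole. Continuing down.

{"method": "arm_command", "body": {
  "commands": [
    {"xyz": [0, 0, 4], "rotation": [0, 0, 0], "jaw": 30},
    {"xyz": [0, 0, 8], "rotation": [0, 0, 0], "jaw": 30},
    {"xyz": [0, 0, 12], "rotation": [0, 0, 0], "jaw": 30},
    {"xyz": [0, 0, 15], "rotation": [0, 0, 0], "jaw": 30},
    {"xyz": [0, 0, 18], "rotation": [0, 0, 0], "jaw": 30},
    {"xyz": [0, 0, 20], "rotation": [0, 0, 0], "jaw": 30},
    {"xyz": [0, 0, 22], "rotation": [0, 0, 0], "jaw": 30},
    {"xyz": [0, 0, 22], "rotation": [0, 0, 0], "jaw": 30},
    {"xyz": [0, 0, 22], "rotation": [0, 0, 0], "jaw": 30}
  ]
}}

```text
t: 8.13
ee_pos: [635.6, -59.0, 66.4]
ee_rot: [179.9, 0.0, 99.2]
wrist_force: [4.9, -1.6, -1.1]
width: 0.423
grip_force: 60.4
```

{"method": "arm_command", "body": {
  "commands": [
    {"xyz": [0, 0.5, 0.5], "rotation": [0, 0, 0], "jaw": 30},
    {"xyz": [0, 0.5, 1], "rotation": [0, 0, 0], "jaw": 30},
    {"xyz": [0, 0.5, 1.5], "rotation": [0, 0, 0], "jaw": 30},
    {"xyz": [0, 0.5, 1.5], "rotation": [0, 0, 0], "jaw": 30},
    {"xyz": [0, 0.5, 1.5], "rotation": [0, 0, 0], "jaw": 30}
  ]
}}

```text
t: 8.55
ee_pos: [635.7, -59.1, 66.2]
ee_rot: [180.0, 0.0, 99.2]
wrist_force: [-0.1, -1.2, 9.4]
width: 0.423
grip_force: 61.8
```

Floor contact (9 N up, lateral force gone). Release and withdraw.

{"method": "arm_command", "body": {
  "commands": [
    {"xyz": [0, 0, -1], "rotation": [0, 0, 0], "jaw": 36},
    {"xyz": [0, 0, -1], "rotation": [0, 0, 0], "jaw": 40},
    {"xyz": [0, 0, -1], "rotation": [0, 0, 0], "jaw": 46},
    {"xyz": [0, 0, -1], "rotation": [0, 0, 0], "jaw": 54},
    {"xyz": [0, 0, -1], "rotation": [0, 0, 0], "jaw": 62},
    {"xyz": [0, 0, -1], "rotation": [0, 0, 0], "jaw": 64},
    {"xyz": [0, 0, -1], "rotation": [0, 0, 0], "jaw": 64},
    {"xyz": [0, 0, -1], "rotation": [0, 0, 0], "jaw": 64}
  ]
}}

```text
t: 9.22
ee_pos: [635.4, -58.7, 65.6]
ee_rot: [-180.0, -0.0, 99.2]
wrist_force: [-0.2, 0.9, -0.3]
width: 0.746
grip_force: 0.0
```

{"method": "arm_command", "body": {
  "commands": [
    {"xyz": [0, 0, -10], "rotation": [0, 0, 0], "jaw": 64},
    {"xyz": [0, 0, -25], "rotation": [0, 0, 0], "jaw": 64},
    {"xyz": [0, 0, -45], "rotation": [0, 0, 0], "jaw": 64},
    {"xyz": [0, 0, -65], "rotation": [0, 0, 0], "jaw": 64},
    {"xyz": [0, 0, -90], "rotation": [0, 0, 0], "jaw": 64},
    {"xyz": [0, 0, -120], "rotation": [0, 0, 0], "jaw": 64},
    {"xyz": [0, 0, -145], "rotation": [0, 0, 0], "jaw": 64},
    {"xyz": [0, 0, -145], "rotation": [0, 0, 0], "jaw": 64}
  ]
}}

```text
t: 9.88
ee_pos: [639.2, -59.3, 217.4]
ee_rot: [179.4, 0.1, 99.2]
wrist_force: [1.1, -0.0, 0.6]
width: 0.751
grip_force: 0.0
```

```bash
python3 - <<'E'
from h import *
st=env.get_state(); print(st['t'],st['ee_pos'],st['ee_rot'],st['wrist_force'])
a=(635.4,-59.05,208.8,99.2)
for y in (99.2,120,135): mv(a,(573.5,297.5,208.8,y))
E
```

```text
9.8833 [639.18143493 -59.28457269 217.35942398] [1.79370594e+02 1.34398376e-01 9.91983376e+01] [ 1.07865274 -0.00289508  0.62245659]
(573.5, 297.5, 208.8, 99.2) xyz [361.9  -4.1  -0. ] rz 0.0 len 361.9
(573.5, 297.5, 208.8, 120) xyz [361.9  -4.1  -0. ] rz -20.8 len 361.9
(573.5, 297.5, 208.8, 135) xyz [361.9  -4.1  -0. ] rz -35.8 len 361.9
```

{"method": "arm_command", "body": {
  "commands": [
    {"xyz": [15, 0, 0], "rotation": [0, 0, 0], "jaw": 75},
    {"xyz": [45, -0.5, 0], "rotation": [0, 0, 0], "jaw": 85},
    {"xyz": [80, -1, 0], "rotation": [0, 0, 0], "jaw": 85},
    {"xyz": [115, -1.4, 0], "rotation": [0, 0, 0], "jaw": 85},
    {"xyz": [150, -1.7, 0], "rotation": [0, 0, 0], "jaw": 85},
    {"xyz": [185, -2.1, 0], "rotation": [0, 0, 0], "jaw": 85},
    {"xyz": [220, -2.5, 0], "rotation": [0, 0, 0], "jaw": 85},
    {"xyz": [255, -3, 0], "rotation": [0, 0, 0], "jaw": 85},
    {"xyz": [290, -3.4, 0], "rotation": [0, 0, 0], "jaw": 85},
    {"xyz": [325, -3.8, 0], "rotation": [0, 0, 0], "jaw": 85},
    {"xyz": [350, -4, 0], "rotation": [0, 0, 0], "jaw": 85},
    {"xyz": [361.9, -4.1, 0], "rotation": [0, 0, 0], "jaw": 85}
  ]
}}

```text
t: 10.88
ee_pos: [569.7, 304.4, 209.5]
ee_rot: [-179.8, -0.2, 99.6]
wrist_force: [-0.4, 1.3, -0.3]
width: 0.994
grip_force: 0.0
```

{"method": "arm_command", "body": {
  "commands": [
    {"xyz": [0, 0, 0], "rotation": [0, 0, 0], "jaw": 85},
    {"xyz": [0, 0, 0], "rotation": [0, 0, 0], "jaw": 85},
    {"xyz": [0, 0, 30], "rotation": [0, 0, 0], "jaw": 85},
    {"xyz": [0, 0, 60], "rotation": [0, 0, 0], "jaw": 85},
    {"xyz": [0, 0, 90], "rotation": [0, 0, 0], "jaw": 85},
    {"xyz": [0, 0, 120], "rotation": [0, 0, 0], "jaw": 85},
    {"xyz": [0, 0, 135], "rotation": [0, 0, 0], "jaw": 85},
    {"xyz": [0, 0, 140], "rotation": [0, 0, 0], "jaw": 85},
    {"xyz": [0, 0, 140], "rotation": [0, 0, 0], "jaw": 85},
    {"xyz": [0, 0, 140], "rotation": [0, 0, 0], "jaw": 85}
  ]
}}

```text
t: 11.72
ee_pos: [574.9, 296.1, 71.7]
ee_rot: [179.9, 0.0, 99.1]
wrist_force: [0.3, 0.4, -0.1]
width: 0.997
grip_force: 0.0
```

```bash
python3 - <<'E'
from h import *
st=env.get_state(); print(st['t'],st['ee_pos'],st['ee_rot'],st['wrist_force'])
s=fix(snap('side','s3'));t=fix(snap('top','t3')); s0=load('side0')
f=lambda c,x0,y0,x1,y1,k: cv2.resize(c['frame'][y0:y1,x0:x1,::-1],None,fx=k,fy=k,interpolation=cv2.INTER_CUBIC)
cv2.imwrite('pics/c3.png',np.hstack([f(s,175,100,315,220,5.0)[:,:],cv2.resize(f(t,250,155,310,205,5),None,fx=.5,fy=.5)[:0].reshape(0,0,3) if 0 else np.vstack([f(t,265,165,295,200,3.3),np.zeros((600-f(t,265,165,295,200,3.3).shape[0],99,3),np.uint8)])]))
E
```

```text
11.7167 [574.8613967  296.087288    71.65989195] [1.79919963e+02 4.22921457e-02 9.90864805e+01] [ 0.30173707  0.35835902 -0.12332636]
```

View pics/c3.png

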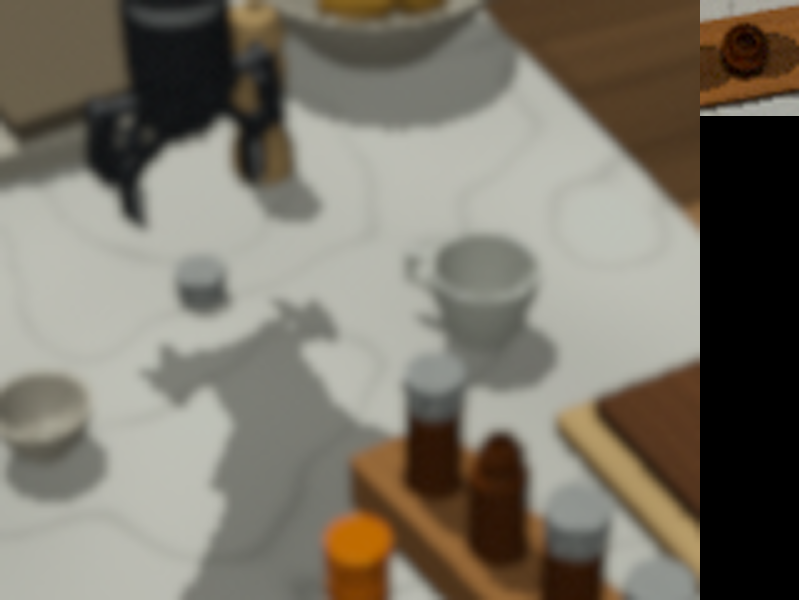

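The jar stands upright in the hole at (500,500). The fingertips at (138,220) and (258,180) straddle the cap, whose top is at (202,270). Descending on the cap.

{"method": "arm_command", "body": {
  "commands": [
    {"xyz": [0, 0, 12], "rotation": [0, 0, 0], "jaw": 85},
    {"xyz": [0, 0, 26], "rotation": [0, 0, 0], "jaw": 85},
    {"xyz": [0, 0, 40], "rotation": [0, 0, 0], "jaw": 85},
    {"xyz": [0, 0, 52], "rotation": [0, 0, 0], "jaw": 75},
    {"xyz": [0, 0, 60], "rotation": [0, 0, 0], "jaw": 60},
    {"xyz": [0, 0, 64], "rotation": [0, 0, 0], "jaw": 50},
    {"xyz": [0, 0, 65], "rotation": [0, 0, 0], "jaw": 50},
    {"xyz": [0, 0, 65], "rotation": [0, 0, 0], "jaw": 50},
    {"xyz": [0, 0, 65], "rotation": [0, 0, 0], "jaw": 50}
  ]
}}

```text
t: 12.57
ee_pos: [574.0, 298.0, 6.2]
ee_rot: [179.9, -0.0, 99.2]
wrist_force: [0.4, -0.5, -0.1]
width: 0.587
grip_force: 0.0
```

{"method": "arm_command", "body": {
  "commands": [
    {"xyz": [0, 0, 0], "rotation": [0, 0, 0], "jaw": 44},
    {"xyz": [0, 0, 0], "rotation": [0, 0, 0], "jaw": 40},
    {"xyz": [0, 0, 0], "rotation": [0, 0, 0], "jaw": 36},
    {"xyz": [0, 0, 0], "rotation": [0, 0, 0], "jaw": 30},
    {"xyz": [0, 0, 0], "rotation": [0, 0, 0], "jaw": 30},
    {"xyz": [0, 0, 0], "rotation": [0, 0, 0], "jaw": 30}
  ]
}}

```text
t: 13.07
ee_pos: [574.0, 298.0, 6.8]
ee_rot: [179.9, -0.0, 99.2]
wrist_force: [-1.5, 0.2, 5.3]
width: 0.42
grip_force: 59.4
```

{"method": "arm_command", "body": {
  "commands": [
    {"xyz": [0, 0, -8], "rotation": [0, 0, 0], "jaw": 30},
    {"xyz": [0, 0, -25], "rotation": [0, 0, 0], "jaw": 30},
    {"xyz": [0, 0, -50], "rotation": [0, 0, 0], "jaw": 30},
    {"xyz": [0, 0, -80], "rotation": [0, 0, 0], "jaw": 30},
    {"xyz": [0, 0, -110], "rotation": [0, 0, 0], "jaw": 30},
    {"xyz": [0, 0, -140], "rotation": [0, 0, 0], "jaw": 30},
    {"xyz": [0, 0, -165], "rotation": [0, 0, 0], "jaw": 30},
    {"xyz": [0, 0, -180], "rotation": [0, 0, 0], "jaw": 30},
    {"xyz": [0, 0, -180], "rotation": [0, 0, 0], "jaw": 30}
  ]
}}

```text
t: 13.82
ee_pos: [575.9, 298.8, 190.3]
ee_rot: [179.6, -0.2, 99.2]
wrist_force: [0.6, 0.0, 0.1]
width: 0.421
grip_force: 60.0
```

{"method": "arm_command", "body": {
  "commands": [
    {"xyz": [-15, 0, 0], "rotation": [0, 0, 0], "jaw": 30},
    {"xyz": [-45, 0.5, 0], "rotation": [0, 0, 0], "jaw": 30},
    {"xyz": [-80, 1, 0], "rotation": [0, 0, 0], "jaw": 30},
    {"xyz": [-115, 1.4, 0], "rotation": [0, 0, 0], "jaw": 30},
    {"xyz": [-150, 1.7, 0], "rotation": [0, 0, 0], "jaw": 30},
    {"xyz": [-185, 2.1, 0], "rotation": [0, 0, 0], "jaw": 30},
    {"xyz": [-220, 2.5, 0], "rotation": [0, 0, 0], "jaw": 30},
    {"xyz": [-255, 3, 0], "rotation": [0, 0, 0], "jaw": 30},
    {"xyz": [-290, 3.4, 0], "rotation": [0, 0, 0], "jaw": 30},
    {"xyz": [-325, 3.8, 0], "rotation": [0, 0, 0], "jaw": 30},
    {"xyz": [-350, 4, 0], "rotation": [0, 0, 0], "jaw": 30},
    {"xyz": [-361.9, 4.1, 0], "rotation": [0, 0, 0], "jaw": 30}
  ]
}}

```text
t: 14.82
ee_pos: [633.9, -66.4, 184.1]
ee_rot: [-179.8, 0.2, 98.8]
wrist_force: [0.3, -1.4, -1.2]
width: 0.427
grip_force: 60.0
```

{"method": "arm_command", "body": {
  "commands": [
    {"xyz": [0, 0, 0], "rotation": [0, 0, 0], "jaw": 30},
    {"xyz": [0, 0, 0], "rotation": [0, 0, 0], "jaw": 30},
    {"xyz": [0, 0, 10], "rotation": [0, 0, 0], "jaw": 30},
    {"xyz": [0, 0, 20], "rotation": [0, 0, 0], "jaw": 30},
    {"xyz": [0, 0, 30], "rotation": [0, 0, 0], "jaw": 30},
    {"xyz": [0, 0, 37], "rotation": [0, 0, 0], "jaw": 30},
    {"xyz": [0, 0, 37], "rotation": [0, 0, 0], "jaw": 30},
    {"xyz": [0, 0, 37], "rotation": [0, 0, 0], "jaw": 30},
    {"xyz": [0, 0, 37], "rotation": [0, 0, 0], "jaw": 30}
  ]
}}

```text
t: 15.57
ee_pos: [635.9, -58.7, 148.9]
ee_rot: [180.0, 0.0, 99.2]
wrist_force: [-0.3, 0.7, 0.1]
width: 0.421
grip_force: 60.0
```

```bash
python3 - <<'E'
from h import *
st=env.get_state(); print(st['t'],st['ee_pos'],st['ee_rot'],st['wrist_force'],st['width'])
s=fix(snap('side','s4')); 
f=lambda c,x0,y0,x1,y1,k: cv2.resize(c['frame'][y0:y1,x0:x1,::-1],None,fx=k,fy=k,interpolation=cv2.INTER_CUBIC)
cv2.imwrite('pics/c4.png',f(s,245,145,315,215,8))
print('cap ctr/jar rim pred',proj(s,(635.7,-59.1,143)),proj(s,(635.7,-59.1,126)))
E
```

```text
15.5667 [635.86325658 -58.67364891 148.87012816] [1.79975341e+02 3.88625433e-03 9.92317989e+01] [-0.32037206  0.67991344  0.13459013] 0.42091354311504775
cap ctr/jar rim pred (np.float64(275.6609237524441), np.float64(182.94137849821564)) (np.float64(275.4700726812362), np.float64(187.28469256266334))
```

View pics/c4.png

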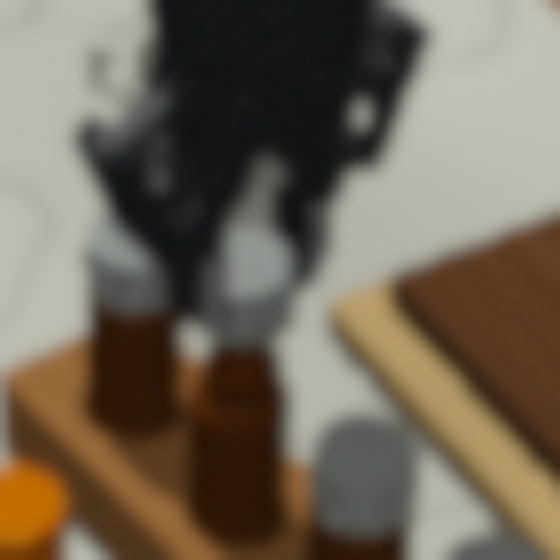

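The cap is held level over the neck, centred near crop (250,290) above the jar neck at (243,360). Lowering slowly onto the neck while watching forces.

{"method": "arm_command", "body": {
  "commands": [
    {"xyz": [0, 0, 5], "rotation": [0, 0, 0], "jaw": 30},
    {"xyz": [0, 0, 10], "rotation": [0, 0, 0], "jaw": 30},
    {"xyz": [0, 0, 14], "rotation": [0, 0, 0], "jaw": 30},
    {"xyz": [0, 0, 18], "rotation": [0, 0, 0], "jaw": 30},
    {"xyz": [0, 0, 21], "rotation": [0, 0, 0], "jaw": 30},
    {"xyz": [0, 0, 23], "rotation": [0, 0, 0], "jaw": 30},
    {"xyz": [0, 0, 23], "rotation": [0, 0, 0], "jaw": 30},
    {"xyz": [0, 0, 23], "rotation": [0, 0, 0], "jaw": 30}
  ]
}}

```text
t: 16.28
ee_pos: [635.6, -58.8, 125.7]
ee_rot: [-180.0, -0.0, 99.2]
wrist_force: [0.1, -0.1, -0.3]
width: 0.423
grip_force: 60.0
```

{"method": "arm_command", "body": {
  "commands": [
    {"xyz": [0, 0, 1], "rotation": [0, 0, 0], "jaw": 30},
    {"xyz": [0, 0, 2], "rotation": [0, 0, 0], "jaw": 30},
    {"xyz": [0, 0, 3], "rotation": [0, 0, 0], "jaw": 30},
    {"xyz": [0, 0, 4], "rotation": [0, 0, 0], "jaw": 30},
    {"xyz": [0, 0, 5], "rotation": [0, 0, 0], "jaw": 30},
    {"xyz": [0, 0, 5], "rotation": [0, 0, 0], "jaw": 30},
    {"xyz": [0, 0, 5], "rotation": [0, 0, 0], "jaw": 30}
  ]
}}

```text
t: 16.87
ee_pos: [635.9, -59.0, 121.1]
ee_rot: [180.0, 0.0, 99.2]
wrist_force: [-0.2, -0.7, 2.3]
width: 0.422
grip_force: 60.3
```

Tabs have just met the neck (2.3 N, no lateral force, at the expected height). Pressing on.

{"method": "arm_command", "body": {
  "commands": [
    {"xyz": [0, 0, 1], "rotation": [0, 0, 0], "jaw": 30},
    {"xyz": [0, 0, 2], "rotation": [0, 0, 0], "jaw": 30},
    {"xyz": [0, 0, 3], "rotation": [0, 0, 0], "jaw": 30},
    {"xyz": [0, 0, 4], "rotation": [0, 0, 0], "jaw": 30},
    {"xyz": [0, 0, 4], "rotation": [0, 0, 0], "jaw": 30},
    {"xyz": [0, 0, 4], "rotation": [0, 0, 0], "jaw": 30}
  ]
}}

```text
t: 17.37
ee_pos: [635.0, -58.7, 116.1]
ee_rot: [-179.9, -0.0, 99.2]
wrist_force: [-0.1, -0.0, -2.1]
width: 0.425
grip_force: 60.1
```

{"method": "arm_command", "body": {
  "commands": [
    {"xyz": [0, 0, 1], "rotation": [0, 0, 0], "jaw": 30},
    {"xyz": [0, 0, 2], "rotation": [0, 0, 0], "jaw": 30},
    {"xyz": [0, 0, 3], "rotation": [0, 0, 0], "jaw": 30},
    {"xyz": [0, 0, 3], "rotation": [0, 0, 0], "jaw": 30},
    {"xyz": [0, 0, 3], "rotation": [0, 0, 0], "jaw": 30}
  ]
}}

```text
t: 17.78
ee_pos: [635.7, -58.8, 113.8]
ee_rot: [180.0, -0.0, 99.2]
wrist_force: [0.3, -0.4, -0.1]
width: 0.426
grip_force: 60.2
```

{"method": "arm_command", "body": {
  "commands": [
    {"xyz": [0, 0, 0.7], "rotation": [0, 0, 0], "jaw": 30},
    {"xyz": [0, 0, 1.4], "rotation": [0, 0, 0], "jaw": 30},
    {"xyz": [0, 0, 2.1], "rotation": [0, 0, 0], "jaw": 30},
    {"xyz": [0, 0, 2.8], "rotation": [0, 0, 0], "jaw": 30},
    {"xyz": [0, 0, 3.2], "rotation": [0, 0, 0], "jaw": 30},
    {"xyz": [0, 0, 3.2], "rotation": [0, 0, 0], "jaw": 30},
    {"xyz": [0, 0, 3.2], "rotation": [0, 0, 0], "jaw": 30}
  ]
}}

```text
t: 18.37
ee_pos: [636.8, -59.0, 112.9]
ee_rot: [179.8, 0.0, 99.2]
wrist_force: [-2.4, -0.3, 11.7]
width: 0.418
grip_force: 61.5
```

Landed on the rim at the predicted height. A little more push.

{"method": "arm_command", "body": {
  "commands": [
    {"xyz": [0, -0.3, 0.7], "rotation": [0, 0, 0], "jaw": 30},
    {"xyz": [0, -0.6, 1.4], "rotation": [0, 0, 0], "jaw": 30},
    {"xyz": [0, -0.6, 2], "rotation": [0, 0, 0], "jaw": 30},
    {"xyz": [0, -0.6, 2], "rotation": [0, 0, 0], "jaw": 30},
    {"xyz": [0, -0.6, 2], "rotation": [0, 0, 0], "jaw": 30},
    {"xyz": [0, -0.6, 2], "rotation": [0, 0, 0], "jaw": 30},
    {"xyz": [0, -0.6, 2], "rotation": [0, 0, 0], "jaw": 30},
    {"xyz": [0, -0.6, 2], "rotation": [0, 0, 0], "jaw": 30}
  ]
}}

```text
t: 19.03
ee_pos: [637.6, -59.2, 112.8]
ee_rot: [179.6, 0.1, 99.2]
wrist_force: [-4.5, -0.1, 22.5]
width: 0.419
grip_force: 62.5
```

```bash
python3 - <<'E'
from h import *
c=snap('side','s5'); st=env.get_state(); print(st['t'],st['ee_pos'],st['ee_rot'],st['wrist_force'],st['qd'].round(2))
cv2.imwrite('pics/c5.png',cv2.resize(c['frame'][145:215,245:315,::-1],None,fx=8,fy=8,interpolation=cv2.INTER_CUBIC))
E
```

```text
19.0833 [637.58099663 -59.17416031 112.82258137] [1.79632983e+02 7.27672757e-02 9.91985669e+01] [-3.09408276  1.48792121 21.85960341] [ 0.03  0.08  0.08 -0.08  0.01  0.06  0.08]
```

View pics/c5.png

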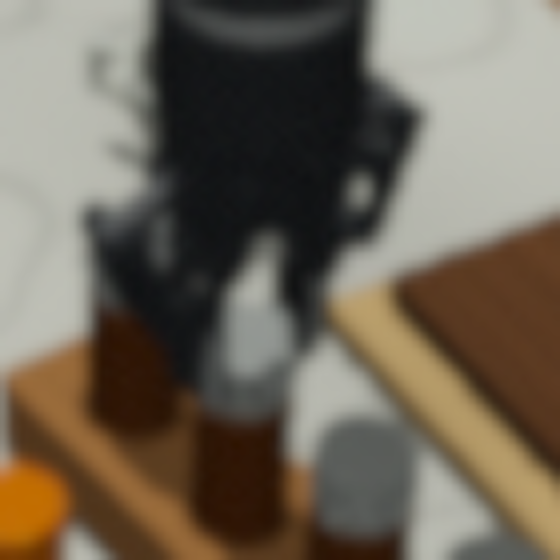

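The cap is home on the jar: its lower edge is at the shoulder, level with the neighbouring closed jars. It is steady with a 22 N push.

```bash
python3 -c "
from plant import workorder
print(workorder.job_done())"
```

```text
the job is handed in; nothing more can be done
None
```

The jar stands upright on the floor of the empty hole and its cap clicked on fully home; I handed the job in with the gripper still pressing it down at about 22 N. The judge returned no verdict.

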